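# Load and close the screw press on a pressing box

### The job

Press the cake in the wooden pressing box: with a fingertip against the T-handle, slide the box fully home on the press bed, up against the back stop beneath the round plate. Then push the spokes of the press wheel round clockwise (seen from above) with one finger until the screw comes up against its depth stop and the plate has sunk the lid level with the rim of the box, and draw the hand clear. Only push: do not lift or tip the box, do not press on its lid by hand, and leave the stamp, the timer and the sugar bowl where they stand.

Things in the scene. Friction and masses are not known exactly. Their poses are not given: they have to be found in the camera images.
- press: Green bench screw press, fixed, place and heading vary. Origin on the table under the screw axis; x points from the loading side to the back stop, z up. Base plate 225 x 190 mm, x -150 to +75, its top (the bed) 12 mm up. Steel back stop, face at x = +46 mm. Two 19 mm columns at y = +-75 mm carry a crossbeam along y, 34 mm wide, 112 to 140 mm up; nuts on it reach 156 mm.
- mouth (a point): Middle of the flared mouth of the guides, on the bed, 88 mm before the screw axis. The two steel guides are 16 mm high, about 155 mm apart here and 95 mm apart from 20 mm before to 45 mm behind the screw axis; they straighten and centre the box as it is pushed in
- nest (a point): Point on the top of the press bed (12 mm above the table) on the screw axis: the underside centre of the box comes within 1 to 2 mm of it when the box is fully home. Axes as press.
- box: Loose wooden pressing box, 90 x 90 mm, 45 mm high, 0.5 kg, standing on the press bed 70 to 90 mm short of home and a little askew. Origin at the centre of its underside; x points towards the back stop when straight. A T-handle sticks out 161 mm from the origin along -x. It slides with about 2 to 3 N.
- t_bar (a point): Middle of the outer (pushing) face of the T-bar at the end of the box handle, 18 mm above the underside of the box. The bar is 60 mm wide (along the box's y), 20 mm high and 16 mm thick; push it along the box's +x.
- lid_top (a point): Centre of the top of the box's lid, a 72 mm square wooden board that stands 10 mm above the box rim (55 mm above the box underside) at the start and is level with the rim when pressed. It cannot be lifted out.
- lid (a joint): How far the lid has been pressed into the box, m: 0 as found (10 mm proud), 0.010 level with the rim. It yields like a spring: about 2 N to start it, 14 N when level; it comes back up if the plate is raised.
- wheel (a joint): Angle of the press wheel, rad; grows as it turns clockwise seen from above, which lowers the screw 6.37 mm per rad. 0 = fully raised, 4.2 = collar on the depth stop (hard end): lid of a box at home is then level with the rim. Found between 0.1 and 2.2. Friction holds it wherever it is left; turning takes 4 to 7 N at 50 mm from the axis
- spoke_a (a point): Centre of the black ball (23 mm) ending one of three equal spokes, 82 mm from the screw axis. Spokes: level steel rods 10 mm thick, 120 degrees apart, on a hub of 18 mm radius that stands 21 mm above their centre line. They turn and sink with the screw: centre line 212 mm above the table at wheel angle 0, 185 mm at 4.2. Nothing stands above the wheel
- spoke_b (a point): Ball of the second spoke (like spoke_a, 120 degrees counter-clockwise of it seen from above).
- spoke_c (a point): Ball of the third spoke (120 degrees counter-clockwise of spoke_b).
- plate: Screw with its round aluminium pressure plate, 64 mm across; origin at the centre of the plate's underside. At the start the plate is 12 to 27 mm above the rim of the box.
- stamp: Bystander: turned wooden hand stamp standing upright on the table, 27 x 27 x 77 mm, origin under its centre. Leave it.
- timer: Bystander: white kitchen timer lying on the table, 62 x 62 x 23 mm, origin under its centre. Leave it.
- sugar_bowl: Bystander: small steel bowl of white sugar, 104 mm across, 41 mm high, origin under its centre. Leave it.

How it is judged:
By the outcome, as a careful person would: the job done as asked, in the order asked, and still so for the second after the job is handed in, with the robot touching nothing.
It also fails if it takes over 58 s, if anything falls off the work surface, if the arm or the gripper's body presses on something with over 40 N, if the wrist force passes 120 N, or if a joint passes its speed limit or range.

### The arm

A 6-joint arm with a two-finger parallel gripper is mounted at the origin on a cart in front of the work surface, level with it; the furniture and walls round the work are solid. World frame = base frame: x ahead of the robot, y to its left, z up, the work surface at z = 0. Lengths are in m, angles in rad, forces in N, time in s.
With the tool pointing down it reaches from about 0.425 to 0.95 m from the base axis. Payload 3.5 kg.
Tool frame: the origin (TCP) lies on the centre line of the jaws, within the pads' length; the fingertips stand 25 mm ahead of it and the grasp point (between the pads) lies 6 mm ahead of it (ctrl.finger_overhang is the distance from the TCP to the fingertips, in m); z points along the fingers, y is the line along which they close (so a half turn about z gives the same grasp; the last joint's range is limited). The gripper opens to 85 mm and grips with 20 to 120 N. Pads are 22 mm wide; open, the fingers measure 114 mm over their backs; the gripper's body (76 mm by 85 mm) begins 54 mm behind the grasp point. The pads swing forward as they close: fully open they stand 13 mm farther back than shut.
Start: joints at [-1.277, 0.286, 1.577, -0, 1.279, -0.15], TCP at [0.29, -0.61, 0.227] pointing down, gripper open.
Joint ranges: [-2.77, 2.77], [-0.9, 2.22], [0.21, 2.48], [-1.53, 4.67], [0.24, 2.81], [-2.84, 2.84]. Speed limits (rad/s): [2.79, 2.79, 3.14, 3.14, 3.14, 3.14].

### API

Orientations are given as a unit quaternion [x, y, z, w].
In Python, from plant import get_state, imaging, job, ctrl gives the robot as it stands.
- The arm moves only by the tool jog_arm, never from a script. Its argument "increments" is a list of rows, each an object of numbers: "dx", "dy", "dz": the shift along the world's x, y, z each as a share of 12 cm, from -1 to 1; "ax", "ay", "az": the turn, a rotation vector about the world's x, y, z each as a share of pi/2 rad, from -1 to 1; "gripper": the gripper command: -1 is shut, 1 is fully open, values between are in proportion. A call has 1 to 10 rows; each row is the pose to reach, as a shift and turn from the pose commanded when the call began; what a row does not reach only later rows make up. A row lasts 1/10 s, in which the tool goes at most 50 mm and 8.59 degrees, less where a joint would pass 70% of its speed; a pose out of reach is approached as far as the arm can. A call with a number of a shift or a turn outside -1 to 1 is refused whole. A call with a gripper value outside its range is refused whole. The fingers move at their own pace and stop on an object; "force" is the grip in N (left out, the last holds). Time passes only in rows, so rows that repeat a pose let the fingers close. It gives the time, the measured TCP pose, the force, the opening and the grip force at its end, in the units of the state.
- get_state(): the state, without advancing time (a new reading comes with each control period).
- imaging.read_camera(name): name is "scene" or "top" or "wrist"; returns a dict with "frame" (420x560x3 uint8, blue, green, red), "depth" (420x560 float32, m along the optical axis (not along the pixel's ray), 0 where there is no reading), "camera_matrix" (3x3 intrinsics, pixels), "extrinsics" (4x4, takes a point from camera to world coordinates); the wrist camera has in their place "mount" (4x4, takes a point from camera to tool coordinates, whose origin is the TCP and whose axes are the flange's). Camera axes: x right, y up, looking along -z (the intrinsics and any distortion apply to the point x, -y, -z); pixel columns grow to the right and rows downward; lengths in m; the calibration is good to about 2 mm. A picture is of the moment at which its call begins: read the wrist's pose just before it.
- job.sign_off(): hands the job in; it is judged then, once.
The state is a dict: "time": time; "qpos": joint angles; "dq": joint speeds; "joint_efforts": joint torques, N m; "eef_pos": TCP position; "tcp_rot": TCP orientation; "contact_force": force on the tool from outside, world axes, zero at the start; "wrist_torque": the same for the moment, N m; "opening": opening from 0.0 (shut) to 1.0 (fully open); "finger_force": force on a finger pad.
Only numpy, scipy, OpenCV 4.12 (cv2) and the standard library are available. Lean on these libraries where they do the work, as an engineer would, in place of code of your own. Each camera call takes 0.05 s, during which the arm holds its last target. There are 200 camera calls.

## Working session

There is one attempt and no reset: what is moved stays moved. The work goes in short steps, Python scripts to look and compute and a tool call to move; the robot and the scene stay as the last step left them, time stands still between calls to the robot, and variables do not carry over. Pictures are saved under pics/ and viewed, at most 10 in all, crops included, and the job is handed in when it is done.

Besides the shell and the picture viewer there is one more tool, called after "Call:" as a command line: name --argument value ..., lists and objects as JSON in quotes. jog_arm: Moves the arm, as the interface text tells. Shift numbers are shares of 12 cm and turn numbers shares of pi/2 rad, none past 1 either way. Its arguments: {"type":"object","properties":{"increments":{"type":"array"},"force":{"type":"number"}},"required":["increments"]}

```bash
mkdir -p pics
cat > h.py <<'E'
import numpy as np,cv2
from plant import get_state,imaging,job,ctrl
def snap(n,f):
    d=imaging.read_camera(n); cv2.imwrite('pics/'+f+'.png',d['frame']); np.savez('pics/'+f+'.npz',**{k:v for k,v in d.items() if isinstance(v,np.ndarray)}); return d
def world(f,pts,z=None,r=2):
    d=np.load('pics/'+f+'.npz'); K=d['camera_matrix'];E=d['extrinsics'];out=[]
    for u,v in pts:
        x=(u-K[0,2])/K[0,0];y=(v-K[1,2])/K[1,1]; ray=np.array([x,-y,-1.])
        if z is None:
            w=d['depth'][int(v)-r:int(v)+r+1,int(u)-r:int(u)+r+1]; s=np.median(w[w>0]) 
        else:
            R=E[:3,:3]@ray; s=(z-E[2,3])/R[2]
        out.append((E@np.append(ray*s,1))[:3])
    return np.array(out)
def proj(f,p):
    d=np.load('pics/'+f+'.npz'); c=np.linalg.inv(d['extrinsics'])@np.append(p,1); K=d['camera_matrix']
    return K[0,0]*c[0]/-c[2]+K[0,2],K[1,1]*-c[1]/-c[2]+K[1,2]
E
python3 - <<'E'
from h import *
a=snap('top','t0');b=snap('scene','s0')
for d in(a,b): print(d['camera_matrix'],d['extrinsics'],[k for k in d])
print(get_state(),ctrl.finger_overhang)
E
```

```text
[[438.51463736   0.         274.55061779]
 [  0.         438.51463736 197.10285012]
 [  0.           0.           1.        ]] [[-0.01409458  0.98157036 -0.19058064  0.41415324]
 [-0.99967795 -0.01785578 -0.01803255 -0.09407132]
 [-0.02110318  0.1902651   0.98150591  1.05101161]
 [ 0.          0.          0.          1.        ]] ['frame', 'depth', 'camera_matrix', 'extrinsics']
[[504.36273371   0.         283.30393171]
 [  0.         504.36273371 207.94932012]
 [  0.           0.           1.        ]] [[-0.8591618   0.33444677 -0.38728072  0.15898031]
 [-0.51165943 -0.57148509  0.64156794  0.60616393]
 [-0.00675483  0.7493665   0.662121    0.86794621]
 [ 0.          0.          0.          1.        ]] ['frame', 'depth', 'camera_matrix', 'extrinsics']
{'time': 0.1, 'qpos': array([-1.27702970e+00,  2.87137460e-01,  1.57803212e+00,  3.40460539e-06,
        1.27857033e+00, -1.49989198e-01]), 'dq': array([-0.00044684, -0.00319329, -0.00304871,  0.00035245,  0.00104405,
       -0.00077316]), 'joint_efforts': array([ 5.70030909e-05, -4.07299376e+01, -2.93698794e+01, -2.01955791e-04,
        3.41355037e-03, -1.38531448e-05]), 'eef_pos': array([ 0.2896601 , -0.60902928,  0.22534441]), 'tcp_rot': array([ 9.75485459e-01,  2.20061280e-01, -7.54901343e-05, -1.07097556e-03]), 'contact_force': array([-0.51572584,  0.43541269, -0.12559853]), 'wrist_torque': array([ 0.0021618 ,  0.00585732, -0.01724495]), 'finger_force': 0.0, 'opening': 1.0035400286517968} 0.025
```

View pics/t0.png

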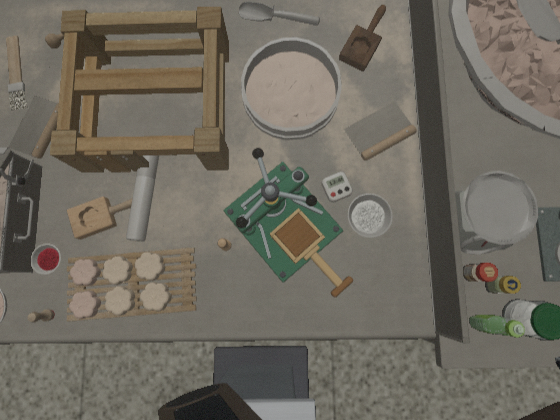

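View pics/s0.png

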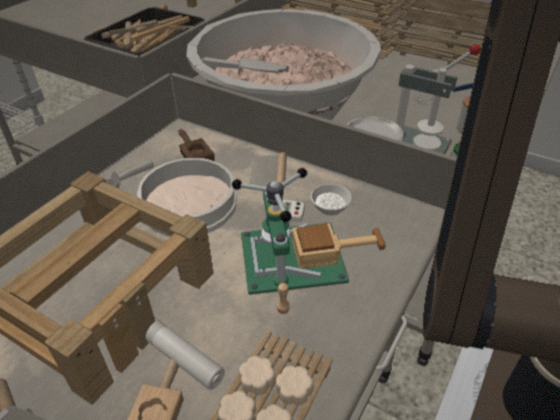

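Top view: ball knobs near (258,154), (311,201) and (242,223), hub (269,190), T-bar (342,287), stamp (223,244), timer (338,186), bowl (370,215). I'll enlarge this region.

Run:
```python
from h import *
im=cv2.imread('pics/t0.png')[140:310,205:395]
cv2.imwrite('pics/t0c.png',cv2.resize(im,None,fx=3.5,fy=3.5,interpolation=cv2.INTER_CUBIC))
P=[(258,154),(311,201),(242,223),(269,188),(342,287),(297,233),(223,241),(338,186),(370,215)]
for p,w in zip(P,world('t0',P)):print(p,w.round(3))
```

```text
(258, 154) [ 0.663 -0.047  0.218]
(311, 201) [ 0.567 -0.149  0.218]
(242, 223) [ 0.527 -0.016  0.218]
(269, 188) [ 0.592 -0.069  0.227]
(342, 287) [ 0.401 -0.225  0.038]
(297, 233) [ 0.522 -0.125  0.066]
(223, 241) [0.506 0.041 0.072]
(338, 186) [ 0.639 -0.228  0.019]
(370, 215) [ 0.566 -0.299  0.024]
```

View pics/t0c.png

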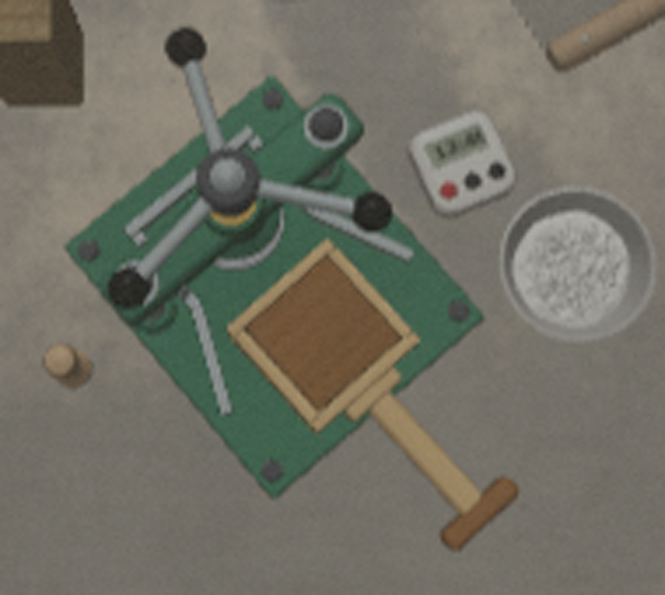

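Crop shows knobs at top-image (258,153), (312,201) and (242,222). The T-bar runs from (334,295) to (350,279), and the base corners are clear.

Run:
```python
from h import *
c=lambda L:[(205+a/3.5,140+b/3.5) for a,b in L]
B=world('t0',c([(186,47),(373,212),(130,288)]),z=.214); ax=B.mean(0)[:2]; print('balls',B.round(3),'axis',ax)
k=world('t0',c([(270,76),(66,247),(275,498),(484,318)]),z=.012)[:,:2]  #backR? corners
def an(v): return np.degrees(np.arctan2(v[1],v[0])).round(1)
print('edges',[ (an(k[(i+1)%4]-k[i]),np.linalg.norm(k[(i+1)%4]-k[i]).round(3)) for i in range(4)])
h=np.radians((an(k[1]-k[2])+an(k[0]-k[3]))/2); e=np.array([np.cos(h),np.sin(h)]); n=np.array([-e[1],e[0]])
cen=k.mean(0); print('h',np.degrees(h),'axis from base',cen+.0375*e)
bx=world('t0',c([(330,243),(230,328),(317,430),(418,341)]),z=.057)[:,:2]
tb=world('t0',c([(450,548),(517,487),(480,515)]),z=.040)[:,:2]
for nm,p in('box',bx.mean(0)),('tb',tb[2]),('tb ends',tb[0]),('',tb[1]): print(nm,p.round(4),((p-ax)@e).round(4),((p-ax)@n).round(4))
print('box yaw',an(bx[0]-bx[3]),an(bx[1]-bx[2]),'handle',an(bx.mean(0)-tb[2]))
for d in(-.161,-.180,-.27): print(d,(ax+d*e).round(4))
```

```text
balls [[ 0.666 -0.047  0.214]
 [ 0.569 -0.15   0.214]
 [ 0.528 -0.016  0.214]] axis [ 0.58749336 -0.07109792]
edges [(np.float64(129.9), np.float64(0.185)), (np.float64(-140.6), np.float64(0.222)), (np.float64(-50.7), np.float64(0.186)), (np.float64(39.5), np.float64(0.223))]
h 39.45 axis from base [ 0.58751565 -0.07049886]
box [ 0.517  -0.1266] -0.0896 0.0019
tb [ 0.4012 -0.2248] -0.2415 -0.0003
tb ends [ 0.3807 -0.2047] -0.2446 0.0282
 [ 0.4185 -0.2494] -0.2437 -0.0303
box yaw 40.3 39.6 handle 40.3
-0.161 [ 0.4632 -0.1734]
-0.18 [ 0.4485 -0.1855]
-0.27 [ 0.379  -0.2427]
```

Run:
```python
from h import *
for p in [(430,200),(435,300),(440,250),(445,330),(420,330),(435,335),(400,330)]: print(p,world('t0',[p])[0].round(3))
d=np.load('pics/t0.npz')
W=np.array([world('t0',[(u,v)],r=0)[0] for u in range(340,559,4) for v in range(250,345,4)])
m=(W[:,0]<.45)&(W[:,0]>.2);print(max(W[m].tolist(),key=lambda w:w[2]))
```

```text
(430, 200) [ 0.597 -0.438  0.038]
(435, 300) [ 0.369 -0.439  0.014]
(440, 250) [ 0.479 -0.438  0.076]
(445, 330) [ 0.308 -0.438  0.064]
(420, 330) [ 0.302 -0.404 -0.001]
(435, 335) [ 0.29  -0.438 -0.003]
(400, 330) [ 0.302 -0.358 -0.001]
[0.3860689026438337, -0.4493470814060583, 0.1559791993458226]
  return _methods._mean(a, axis=axis, dtype=dtype,
  ret = ret.dtype.type(ret / rcount)
```

Call:
jog_arm --increments '[{"dz": 0.4, "gripper": -1}, {"dz": 0.4, "gripper": -1}, {"dz": 0.4, "gripper": -1}]' --force 40

```text
$.increments[0]: bad value
```

Call:
jog_arm --increments '[{"dx": 0, "dy": 0, "dz": 0.4, "ax": 0, "ay": 0, "az": 0, "gripper": -1}, {"dx": 0, "dy": 0, "dz": 0.4, "ax": 0, "ay": 0, "az": 0, "gripper": -1}]' --force 40

```text
time: 0.3
eef_pos: [0.2907, -0.6121, 0.2815]
tcp_rot: [0.975, 0.22, 0.0, 0.005]
contact_force: [0.1, -1.2, 0.8]
opening: 0.693
finger_force: 0.0
```

Call:
jog_arm --increments '[{"dx": 0.07, "dy": 0.33, "dz": 0, "ax": 0, "ay": 0, "az": 0.08, "gripper": -1}, {"dx": 0.14, "dy": 0.66, "dz": 0, "ax": 0, "ay": 0, "az": 0.157, "gripper": -1}, {"dx": 0.21, "dy": 0.99, "dz": 0, "ax": 0, "ay": 0, "az": 0.157, "gripper": -1}, {"dx": 0.21, "dy": 0.99, "dz": 0, "ax": 0, "ay": 0, "az": 0.157, "gripper": -1}]'

```text
time: 0.7
eef_pos: [0.3161, -0.4868, 0.2742]
tcp_rot: [0.94, 0.34, 0.0, -0.001]
contact_force: [0.3, -0.1, -0.2]
opening: -0.0
finger_force: 0.0
```

Call:
jog_arm --increments '[{"dx": 0.07, "dy": 0.33, "dz": 0, "ax": 0, "ay": 0, "az": 0, "gripper": -1}, {"dx": 0.14, "dy": 0.66, "dz": 0, "ax": 0, "ay": 0, "az": 0, "gripper": -1}, {"dx": 0.21, "dy": 0.99, "dz": 0, "ax": 0, "ay": 0, "az": 0, "gripper": -1}, {"dx": 0.21, "dy": 0.99, "dz": 0, "ax": 0, "ay": 0, "az": 0, "gripper": -1}]'

```text
time: 1.1
eef_pos: [0.341, -0.3692, 0.2747]
tcp_rot: [0.94, 0.34, 0.0, -0.0]
contact_force: [-0.5, 0.3, -0.1]
opening: -0.001
finger_force: 0.0
```

Call:
jog_arm --increments '[{"dx": 0.07, "dy": 0.33, "dz": 0, "ax": 0, "ay": 0, "az": 0, "gripper": -1}, {"dx": 0.14, "dy": 0.66, "dz": 0, "ax": 0, "ay": 0, "az": 0, "gripper": -1}, {"dx": 0.21, "dy": 0.99, "dz": 0, "ax": 0, "ay": 0, "az": 0, "gripper": -1}, {"dx": 0.21, "dy": 0.99, "dz": 0, "ax": 0, "ay": 0, "az": 0, "gripper": -1}, {"dx": 0.21, "dy": 0.99, "dz": 0, "ax": 0, "ay": 0, "az": 0, "gripper": -1}]'

```text
time: 1.6
eef_pos: [0.3658, -0.2538, 0.2751]
tcp_rot: [0.941, 0.339, 0.0, 0.001]
contact_force: [0.2, -0.8, 0.9]
opening: -0.001
finger_force: 0.0
```

Call:
jog_arm --increments '[{"dx": 0, "dy": 0, "dz": -0.4, "ax": 0, "ay": 0, "az": 0, "gripper": -1}, {"dx": 0, "dy": 0, "dz": -0.8, "ax": 0, "ay": 0, "az": 0, "gripper": -1}, {"dx": 0, "dy": 0, "dz": -1, "ax": 0, "ay": 0, "az": 0, "gripper": -1}]'

```text
time: 1.9
eef_pos: [0.3636, -0.2533, 0.1505]
tcp_rot: [0.941, 0.337, -0.001, -0.002]
contact_force: [-0.1, 0.5, -0.6]
opening: 0.003
finger_force: 0.0
```

Call:
jog_arm --increments '[{"dx": 0, "dy": 0, "dz": -0.3, "ax": 0, "ay": 0, "az": 0, "gripper": -1}, {"dx": 0, "dy": 0, "dz": -0.6, "ax": 0, "ay": 0, "az": 0, "gripper": -1}, {"dx": 0, "dy": 0, "dz": -0.8, "ax": 0, "ay": 0, "az": 0, "gripper": -1}, {"dx": 0, "dy": 0, "dz": -0.88, "ax": 0, "ay": 0, "az": 0, "gripper": -1}, {"dx": 0, "dy": 0, "dz": -0.88, "ax": 0, "ay": 0, "az": 0, "gripper": -1}]'

```text
time: 2.4
eef_pos: [0.3646, -0.2537, 0.0478]
tcp_rot: [0.941, 0.338, -0.001, -0.001]
contact_force: [-0.6, -0.2, 0.0]
opening: 0.005
finger_force: 0.0
```

Run:
```python
from h import *
print(get_state()['eef_pos'],get_state()['contact_force'])
snap('top','t1');a=cv2.imread('pics/t1.png')[140:330,205:395];snap('scene','s1');b=cv2.imread('pics/s1.png')[150:340,210:420]
cv2.imwrite('pics/m1.png',np.hstack([cv2.resize(a,(400,400)),cv2.resize(b,(400,400))]))
```

```text
[ 0.36463169 -0.25371807  0.04775199] [-0.60262155 -0.22628509  0.01136501]
```

View pics/m1.png

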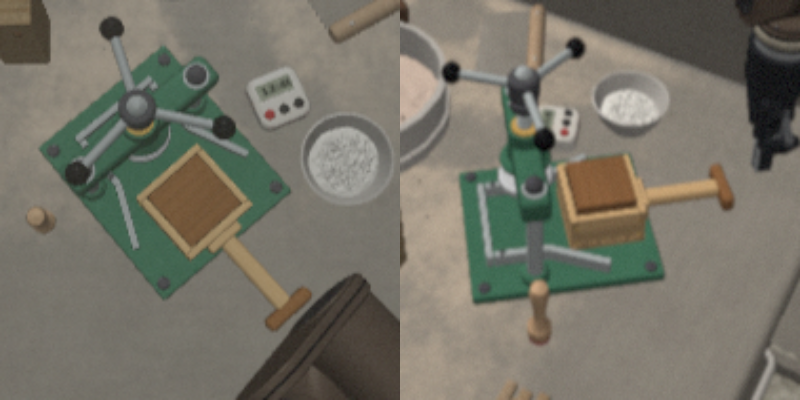

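Scene (right): fingertips stand just outside the T-bar, level with it. The lid is proud and the box is in the mouth. Start pushing.

Call:
jog_arm --increments '[{"dx": 0.064, "dy": 0.053, "dz": 0, "ax": 0, "ay": 0, "az": 0, "gripper": -1}, {"dx": 0.129, "dy": 0.106, "dz": 0, "ax": 0, "ay": 0, "az": 0, "gripper": -1}, {"dx": 0.17, "dy": 0.14, "dz": 0, "ax": 0, "ay": 0, "az": 0, "gripper": -1}, {"dx": 0.21, "dy": 0.173, "dz": 0, "ax": 0, "ay": 0, "az": 0, "gripper": -1}, {"dx": 0.25, "dy": 0.206, "dz": 0, "ax": 0, "ay": 0, "az": 0, "gripper": -1}, {"dx": 0.3, "dy": 0.247, "dz": 0, "ax": 0, "ay": 0, "az": 0, "gripper": -1}, {"dx": 0.35, "dy": 0.288, "dz": 0, "ax": 0, "ay": 0, "az": 0, "gripper": -1}, {"dx": 0.4, "dy": 0.33, "dz": 0, "ax": 0, "ay": 0, "az": 0, "gripper": -1}, {"dx": 0.45, "dy": 0.371, "dz": 0, "ax": 0, "ay": 0, "az": 0, "gripper": -1}, {"dx": 0.5, "dy": 0.412, "dz": 0, "ax": 0, "ay": 0, "az": 0, "gripper": -1}]'

```text
time: 3.5
eef_pos: [0.4259, -0.2033, 0.049]
tcp_rot: [0.941, 0.338, -0.0, -0.0]
contact_force: [0.3, -0.1, -0.4]
opening: -0.004
finger_force: 0.0
```

Run:
```python
from h import *
print(get_state()['eef_pos'],get_state()['contact_force'])
snap('top','t2');a=cv2.imread('pics/t2.png')[140:330,205:395];snap('scene','s2');b=cv2.imread('pics/s2.png')[150:340,210:420]
cv2.imwrite('pics/m2.png',np.hstack([cv2.resize(a,(400,400)),cv2.resize(b,(400,400))]))
```

```text
[ 0.42594168 -0.20330669  0.04898617] [ 0.29555253 -0.11652759 -0.41196855]
```

View pics/m2.png

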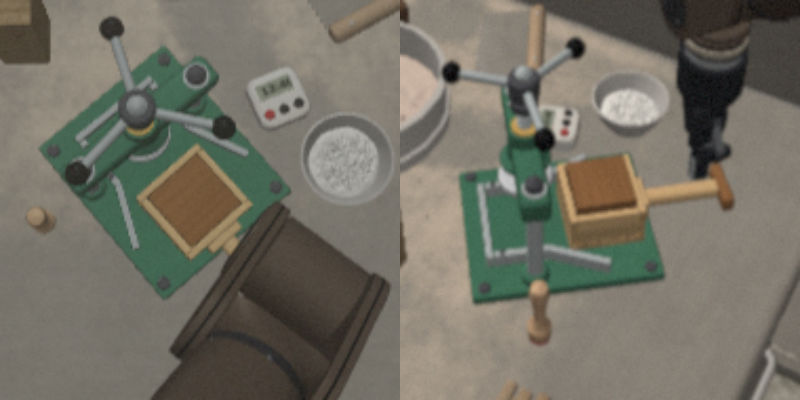

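Run:
```python
from h import *
s=get_state();p=s['eef_pos'];print(s['qpos'])
for z in(.049,.024,.0): print(proj('s2',[p[0],p[1],z]),proj('t2',[p[0],p[1],z]))
c=lambda u,v:(210+(u-400)*210/400,150+v*190/400)
for q in[(709,168),(700,160),(712,150),(722,150),(705,130),(720,172),(727,202),(724,188),(630,210)]:
    print(q,np.round(c(*q)),world('s2',[c(*q)],r=1)[0].round(3))
```

```text
[-6.60435562e-01  7.15669206e-02  2.18648221e+00  1.59111764e-04
  8.83446550e-01  2.18754525e-01]
(np.float64(365.6236312831876), np.float64(234.70860829928625)) (np.float64(332.5291226712344), np.float64(275.97976653952367))
(np.float64(364.5424187254059), np.float64(242.33091798254563)) (np.float64(331.347659272808), np.float64(276.12892091245067))
(np.float64(363.53257851456624), np.float64(249.45006838662627)) (np.float64(330.26631704555916), np.float64(276.265435443531))
(709, 168) [372. 230.] [ 0.423 -0.238  0.037]
(700, 160) [368. 226.] [ 0.414 -0.171  0.109]
(712, 150) [374. 221.] [ 0.396 -0.153  0.146]
(722, 150) [379. 221.] [ 0.386 -0.158  0.147]
(705, 130) [370. 212.] [ 0.412 -0.169  0.153]
(720, 172) [378. 232.] [ 0.408 -0.237  0.04 ]
(727, 202) [382. 246.] [ 0.384 -0.203  0.034]
(724, 188) [380. 239.] [ 0.394 -0.214  0.041]
(630, 210) [331. 250.] [ 0.471 -0.113  0.057]
```

Run:
```python
from h import *
im=cv2.imread('pics/s2.png')[180:270,330:420]
im=cv2.convertScaleAbs(im,alpha=1.8,beta=20)
a=cv2.resize(im,(540,540),interpolation=cv2.INTER_CUBIC)
cv2.imwrite('pics/s2c.png',a)
for v in range(214,244,3): print(v,[tuple(world('s2',[(u,v)],r=0)[0].round(3).tolist()) for u in range(357,377,5)])
print(ctrl.finger_overhang,[k for k in dir(ctrl) if k[0]!='_'])
```

```text
214 [(0.491, -0.308, 0.002), (0.441, -0.203, 0.107), (0.424, -0.185, 0.129), (0.411, -0.179, 0.139)]
217 [(0.486, -0.296, 0.003), (0.439, -0.2, 0.101), (0.423, -0.186, 0.119), (0.414, -0.192, 0.119)]
220 [(0.482, -0.289, 0.0), (0.439, -0.201, 0.092), (0.424, -0.192, 0.105), (0.4, -0.152, 0.149)]
223 [(0.478, -0.281, -0.001), (0.437, -0.197, 0.086), (0.416, -0.172, 0.116), (0.399, -0.152, 0.141)]
226 [(0.473, -0.269, 0.001), (0.435, -0.195, 0.079), (0.415, -0.17, 0.109), (0.403, -0.166, 0.118)]
229 [(0.468, -0.257, 0.003), (0.434, -0.195, 0.07), (0.42, -0.19, 0.081), (0.435, -0.274, 0.004)]
232 [(0.464, -0.248, 0.001), (0.433, -0.194, 0.062), (0.421, -0.194, 0.069), (0.423, -0.24, 0.028)]
235 [(0.46, -0.24, 0.0), (0.448, -0.244, 0.003), (0.438, -0.251, 0.001), (0.416, -0.22, 0.039)]
238 [(0.443, -0.195, 0.037), (0.432, -0.199, 0.039), (0.423, -0.206, 0.038), (0.412, -0.21, 0.039)]
241 [(0.438, -0.184, 0.039), (0.429, -0.191, 0.037), (0.419, -0.197, 0.038), (0.41, -0.208, 0.033)]
0.025 ['Unreachable', 'finger_overhang']
```

View pics/s2c.png

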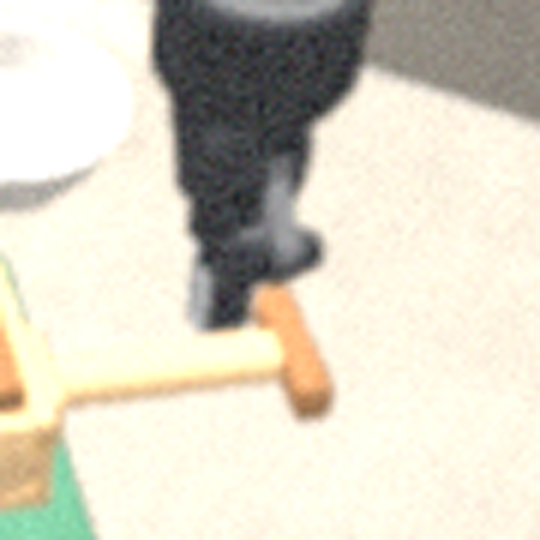

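The scene shows the fingertips passing above the T-bar (tips at z≈0.055, crop ~(220,325)), so they are ~3 cm higher than expected. I'll check that with the wrist camera.

Run:
```python
from h import *
from scipy.spatial.transform import Rotation as R
s=get_state(); d=imaging.read_camera('wrist'); cv2.imwrite('pics/w2.png',d['frame'])
K=d['camera_matrix'];M=d['mount'];print(M.round(3))
T=np.eye(4);T[:3,:3]=R.from_quat(s['tcp_rot']).as_matrix();T[:3,3]=s['eef_pos']
D=d['depth']
for v in range(10,420,50):
  o=[]
  for u in range(30,560,100):
    z=D[v,u];x=(u-K[0,2])/K[0,0]*z;y=(v-K[1,2])/K[1,1]*z
    o.append(tuple((T@M@[x,-y,-z,1])[:3].round(3).tolist()))
  print(v,o)
```

```text
[[-0.     0.959  0.283  0.072]
 [ 1.     0.    -0.     0.001]
 [-0.     0.283 -0.959 -0.147]
 [ 0.     0.     0.     1.   ]]
10 [(0.437, -0.013, 0.0), (0.474, -0.066, 0.019), (0.499, -0.12, 0.067), (0.523, -0.148, 0.067), (0.572, -0.183, 0.015), (0.604, -0.222, 0.018)]
60 [(0.414, -0.025, -0.0), (0.453, -0.075, 0.012), (0.486, -0.13, 0.067), (0.511, -0.159, 0.066), (0.558, -0.202, 0.011), (0.6, -0.25, -0.001)]
110 [(0.387, -0.037, -0.001), (0.431, -0.09, 0.015), (0.47, -0.139, 0.057), (0.498, -0.172, 0.057), (0.539, -0.22, 0.015), (0.562, -0.249, 0.04)]
160 [(0.36, -0.051, -0.0), (0.401, -0.1, -0.0), (0.441, -0.15, -0.001), (0.482, -0.199, -0.0), (0.523, -0.248, 0.0), (0.554, -0.281, 0.023)]
210 [(0.33, -0.067, 0.0), (0.372, -0.118, -0.001), (0.415, -0.17, -0.001), (0.457, -0.221, 0.001), (0.5, -0.273, -0.0), (0.537, -0.309, 0.018)]
260 [(0.296, -0.083, -0.0), (0.34, -0.137, -0.001), (0.385, -0.192, 0.0), (0.43, -0.245, 0.001), (0.475, -0.299, 0.001), (0.519, -0.353, 0.001)]
310 [(0.109, -0.064, -0.131), (0.305, -0.159, -0.0), (0.42, -0.186, 0.102), (0.443, -0.213, 0.102), (0.447, -0.33, -0.001), (0.494, -0.387, -0.0)]
360 [(0.109, -0.108, -0.08), (0.41, -0.167, 0.13), (0.431, -0.185, 0.135), (0.447, -0.203, 0.136), (0.46, -0.227, 0.131), (0.466, -0.423, 0.001)]
410 [(0.401, -0.155, 0.145), (0.406, -0.174, 0.138), (0.436, -0.184, 0.152), (0.448, -0.199, 0.152), (0.451, -0.233, 0.136), (0.47, -0.238, 0.145)]
```

View pics/w2.png

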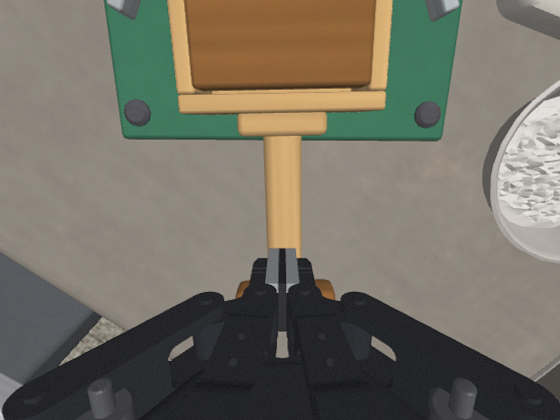

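Run:
```python
from h import *
from scipy.spatial.transform import Rotation as R
s=get_state(); d=imaging.read_camera('wrist')
K=d['camera_matrix'];M=d['mount'];Ri=R.from_quat(s['tcp_rot'])
for u,v in[(273,252),(275,256),(275,262),(293,256),(293,265),(275,275),(293,280),(262,268),(305,268)]:
    z=d['depth'][v,u];x=(u-K[0,2])/K[0,0]*z;y=(v-K[1,2])/K[1,1]*z
    t=(M@[x,-y,-z,1])[:3]; print(u,v,'tool',t.round(3),'world',(Ri.apply(t)+s['eef_pos']).round(3))
```

```text
273 252 tool [ 0.011 -0.003 -0.013] world [ 0.432 -0.195  0.062]
275 256 tool [ 0.01  -0.002 -0.017] world [ 0.433 -0.195  0.066]
275 262 tool [ 0.01  -0.002 -0.023] world [ 0.433 -0.195  0.072]
293 256 tool [ 0.011  0.007 -0.017] world [ 0.438 -0.202  0.066]
293 265 tool [ 0.011  0.006 -0.026] world [ 0.438 -0.202  0.075]
275 275 tool [ 0.011 -0.001 -0.035] world [ 0.433 -0.196  0.084]
293 280 tool [ 0.011  0.006 -0.039] world [ 0.438 -0.201  0.088]
262 268 tool [ 0.007 -0.008 -0.022] world [ 0.426 -0.193  0.071]
305 268 tool [ 0.006  0.012 -0.021] world [ 0.438 -0.209  0.07 ]
```

Wrist camera: shut fingertips at pixel (283,252), about 10 mm *behind* the reported TCP (tip z ≈ eef z + 0.010). I'll use that: back off, then lower to eef z ≈ 0.015.

Call:
jog_arm --increments '[{"dx": -0.25, "dy": -0.2, "dz": 0.03, "ax": 0, "ay": 0, "az": 0, "gripper": -1}, {"dx": -0.49, "dy": -0.403, "dz": 0.03, "ax": 0, "ay": 0, "az": 0, "gripper": -1}, {"dx": -0.49, "dy": -0.403, "dz": 0.03, "ax": 0, "ay": 0, "az": 0, "gripper": -1}, {"dx": -0.49, "dy": -0.403, "dz": -0.1, "ax": 0, "ay": 0, "az": 0, "gripper": -1}, {"dx": -0.49, "dy": -0.403, "dz": -0.18, "ax": 0, "ay": 0, "az": 0, "gripper": -1}, {"dx": -0.49, "dy": -0.403, "dz": -0.25, "ax": 0, "ay": 0, "az": 0, "gripper": -1}, {"dx": -0.49, "dy": -0.403, "dz": -0.28, "ax": 0, "ay": 0, "az": 0, "gripper": -1}, {"dx": -0.49, "dy": -0.403, "dz": -0.28, "ax": 0, "ay": 0, "az": 0, "gripper": -1}]'

```text
time: 4.5
eef_pos: [0.3665, -0.2514, 0.0147]
tcp_rot: [0.941, 0.339, -0.0, -0.001]
contact_force: [-0.3, 0.6, 0.5]
opening: -0.001
finger_force: 0.0
```

Call:
jog_arm --increments '[{"dx": 0.064, "dy": 0.053, "dz": 0, "ax": 0, "ay": 0, "az": 0, "gripper": -1}, {"dx": 0.1, "dy": 0.082, "dz": 0, "ax": 0, "ay": 0, "az": 0, "gripper": -1}, {"dx": 0.14, "dy": 0.115, "dz": 0, "ax": 0, "ay": 0, "az": 0, "gripper": -1}, {"dx": 0.18, "dy": 0.148, "dz": 0, "ax": 0, "ay": 0, "az": 0, "gripper": -1}, {"dx": 0.22, "dy": 0.181, "dz": 0, "ax": 0, "ay": 0, "az": 0, "gripper": -1}, {"dx": 0.26, "dy": 0.214, "dz": 0, "ax": 0, "ay": 0, "az": 0, "gripper": -1}, {"dx": 0.3, "dy": 0.247, "dz": 0, "ax": 0, "ay": 0, "az": 0, "gripper": -1}]'

```text
time: 5.2
eef_pos: [0.403, -0.2223, 0.0156]
tcp_rot: [0.941, 0.338, -0.0, 0.0]
contact_force: [-1.9, -1.8, 1.8]
opening: -0.001
finger_force: 1.5
```

Call:
jog_arm --increments '[{"dx": 0.045, "dy": 0.037, "dz": 0, "ax": 0, "ay": 0, "az": 0, "gripper": -1}, {"dx": 0.09, "dy": 0.074, "dz": 0, "ax": 0, "ay": 0, "az": 0, "gripper": -1}, {"dx": 0.135, "dy": 0.111, "dz": 0, "ax": 0, "ay": 0, "az": 0, "gripper": -1}, {"dx": 0.18, "dy": 0.148, "dz": 0, "ax": 0, "ay": 0, "az": 0, "gripper": -1}, {"dx": 0.225, "dy": 0.185, "dz": 0, "ax": 0, "ay": 0, "az": 0, "gripper": -1}, {"dx": 0.265, "dy": 0.218, "dz": 0, "ax": 0, "ay": 0, "az": 0, "gripper": -1}, {"dx": 0.3, "dy": 0.247, "dz": 0, "ax": 0, "ay": 0, "az": 0, "gripper": -1}, {"dx": 0.33, "dy": 0.272, "dz": 0, "ax": 0, "ay": 0, "az": 0, "gripper": -1}, {"dx": 0.36, "dy": 0.297, "dz": 0, "ax": 0, "ay": 0, "az": 0, "gripper": -1}, {"dx": 0.38, "dy": 0.313, "dz": 0, "ax": 0, "ay": 0, "az": 0, "gripper": -1}]'

```text
time: 6.2
eef_pos: [0.4485, -0.1846, 0.0154]
tcp_rot: [0.941, 0.338, -0.0, -0.0]
contact_force: [-3.2, -1.4, 0.8]
opening: 0.001
finger_force: 1.5
```

Call:
jog_arm --increments '[{"dx": 0.013, "dy": 0.011, "dz": 0, "ax": 0, "ay": 0, "az": 0, "gripper": -1}, {"dx": 0.026, "dy": 0.021, "dz": 0, "ax": 0, "ay": 0, "az": 0, "gripper": -1}, {"dx": 0.038, "dy": 0.031, "dz": 0, "ax": 0, "ay": 0, "az": 0, "gripper": -1}, {"dx": 0.05, "dy": 0.041, "dz": 0, "ax": 0, "ay": 0, "az": 0, "gripper": -1}]'

```text
time: 6.6
eef_pos: [0.4543, -0.18, 0.0154]
tcp_rot: [0.941, 0.338, -0.0, -0.0]
contact_force: [-2.0, -1.7, 0.7]
opening: 0.003
finger_force: 1.5
```

Call:
jog_arm --increments '[{"dx": 0.008, "dy": 0.006, "dz": 0, "ax": 0, "ay": 0, "az": 0, "gripper": -1}, {"dx": 0.016, "dy": 0.012, "dz": 0, "ax": 0, "ay": 0, "az": 0, "gripper": -1}, {"dx": 0.022, "dy": 0.018, "dz": 0, "ax": 0, "ay": 0, "az": 0, "gripper": -1}]'

```text
time: 6.9
eef_pos: [0.4556, -0.1787, 0.0154]
tcp_rot: [0.941, 0.339, -0.002, 0.0]
contact_force: [-9.0, -8.0, 4.6]
opening: -0.0
finger_force: 6.3
```

Call:
jog_arm --increments '[{"dx": 0.007, "dy": 0.006, "dz": 0, "ax": 0, "ay": 0, "az": 0, "gripper": -1}, {"dx": 0.007, "dy": 0.006, "dz": 0, "ax": 0, "ay": 0, "az": 0, "gripper": -1}]'

```text
time: 7.1
eef_pos: [0.4555, -0.1786, 0.0154]
tcp_rot: [0.941, 0.34, -0.003, 0.0]
contact_force: [-11.0, -8.3, 4.2]
opening: -0.0
finger_force: 7.1
```

Call:
jog_arm --increments '[{"dx": -0.1, "dy": -0.083, "dz": 0, "ax": 0, "ay": 0, "az": 0, "gripper": -1}, {"dx": -0.22, "dy": -0.18, "dz": 0, "ax": 0, "ay": 0, "az": 0, "gripper": -1}, {"dx": -0.22, "dy": -0.18, "dz": 0, "ax": 0, "ay": 0, "az": 0, "gripper": -1}, {"dx": -0.22, "dy": -0.18, "dz": 0.4, "ax": 0, "ay": 0, "az": 0, "gripper": -1}, {"dx": -0.22, "dy": -0.18, "dz": 0.8, "ax": 0, "ay": 0, "az": 0, "gripper": -1}, {"dx": -0.22, "dy": -0.18, "dz": 1, "ax": 0, "ay": 0, "az": 0, "gripper": -1}]'

```text
time: 7.7
eef_pos: [0.4339, -0.1993, 0.1397]
tcp_rot: [0.941, 0.338, 0.003, 0.002]
contact_force: [0.4, -0.7, -0.7]
opening: 0.003
finger_force: 0.0
```

Call:
jog_arm --increments '[{"dx": 0, "dy": 0, "dz": 0.4, "ax": 0, "ay": 0, "az": 0, "gripper": -1}, {"dx": 0, "dy": 0, "dz": 0.8, "ax": 0, "ay": 0, "az": 0, "gripper": -1}, {"dx": 0, "dy": 0, "dz": 1, "ax": 0, "ay": 0, "az": 0, "gripper": -1}]'

```text
time: 8.0
eef_pos: [0.4335, -0.1989, 0.2607]
tcp_rot: [0.941, 0.339, 0.003, 0.003]
contact_force: [0.6, 0.7, 0.7]
opening: 0.001
finger_force: 0.0
```

Call:
jog_arm --increments '[{"dx": 0, "dy": 0, "dz": 0.25, "ax": 0, "ay": 0, "az": 0, "gripper": -1}, {"dx": 0, "dy": 0.3, "dz": 0.25, "ax": 0, "ay": 0, "az": 0, "gripper": -1}, {"dx": 0, "dy": 0.6, "dz": 0.25, "ax": 0, "ay": 0, "az": 0, "gripper": -1}, {"dx": 0, "dy": 0.9, "dz": 0.25, "ax": 0, "ay": 0, "az": 0, "gripper": -1}, {"dx": 0, "dy": 1, "dz": 0.25, "ax": 0, "ay": 0, "az": 0, "gripper": -1}, {"dx": 0, "dy": 1, "dz": 0.25, "ax": 0, "ay": 0, "az": 0, "gripper": -1}]'

```text
time: 8.6
eef_pos: [0.4317, -0.077, 0.2855]
tcp_rot: [0.94, 0.34, 0.0, 0.0]
contact_force: [-0.1, 0.0, -0.3]
opening: -0.001
finger_force: 0.0
```

Run:
```python
from h import *
print(get_state()['eef_pos'])
snap('top','t3');a=cv2.imread('pics/t3.png')[140:330,205:395];snap('scene','s3');b=cv2.imread('pics/s3.png')[150:340,210:420]
cv2.imwrite('pics/m3.png',np.hstack([cv2.resize(a,(400,400)),cv2.resize(b,(400,400))]))
```

```text
[ 0.43165355 -0.07703549  0.28551036]
```

View pics/m3.png

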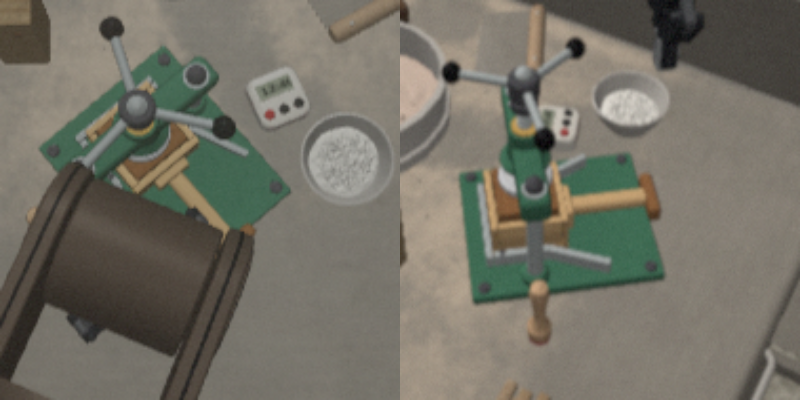

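The box is home under the plate against the back stop, straight; the wheel is unmoved. Moving in behind spoke at 137°.

Call:
jog_arm --increments '[{"dx": 0.35, "dy": 0.04, "dz": 0, "ax": 0, "ay": 0, "az": 0, "gripper": -1}, {"dx": 0.7, "dy": 0.075, "dz": 0, "ax": 0, "ay": 0, "az": 0, "gripper": -1}, {"dx": 0.8, "dy": 0.075, "dz": 0, "ax": 0, "ay": 0, "az": 0, "gripper": -1}, {"dx": 0.8, "dy": 0.075, "dz": -0.2, "ax": 0, "ay": 0, "az": 0, "gripper": -1}, {"dx": 0.8, "dy": 0.075, "dz": -0.4, "ax": 0, "ay": 0, "az": 0, "gripper": -1}, {"dx": 0.8, "dy": 0.075, "dz": -0.6, "ax": 0, "ay": 0, "az": 0, "gripper": -1}, {"dx": 0.8, "dy": 0.075, "dz": -0.75, "ax": 0, "ay": 0, "az": 0, "gripper": -1}, {"dx": 0.8, "dy": 0.075, "dz": -0.87, "ax": 0, "ay": 0, "az": 0, "gripper": -1}, {"dx": 0.8, "dy": 0.075, "dz": -0.92, "ax": 0, "ay": 0, "az": 0, "gripper": -1}]'

```text
time: 9.6
eef_pos: [0.5264, -0.0704, 0.1732]
tcp_rot: [0.941, 0.338, -0.001, -0.001]
contact_force: [-0.3, 0.5, -0.7]
opening: 0.0
finger_force: 0.0
```

Run:
```python
from h import *
p=get_state()['eef_pos'];print(p,get_state()['contact_force'])
a=np.array([.5875,-.071])
for k in range(1,8):
  z=.175-.0022*k  # per 30deg
  c=[]
  for f in np.radians(177-30*(k-1)-np.array([7.5,15,22.5,30])): c.append(a+.06*np.array([np.cos(f),np.sin(f)]))
  p0=a+.06*np.array([np.cos(np.radians(177-30*(k-1))),np.sin(np.radians(177-30*(k-1)))])
  print(k,[tuple(((q-p0)/.12).round(3).tolist()) for q in c])
```

```text
[ 0.52640708 -0.07035833  0.17317645] [-0.28968928  0.4634169  -0.65036981]
1 [(0.008, 0.065), (0.024, 0.128), (0.048, 0.189), (0.08, 0.246)]
2 [(0.039, 0.052), (0.085, 0.099), (0.136, 0.14), (0.192, 0.173)]
3 [(0.06, 0.026), (0.123, 0.044), (0.188, 0.053), (0.253, 0.054)]
4 [(0.065, -0.008), (0.128, -0.024), (0.189, -0.048), (0.246, -0.08)]
5 [(0.052, -0.039), (0.099, -0.085), (0.14, -0.136), (0.173, -0.192)]
6 [(0.026, -0.06), (0.044, -0.123), (0.053, -0.188), (0.054, -0.253)]
7 [(-0.008, -0.065), (-0.024, -0.128), (-0.048, -0.189), (-0.08, -0.246)]
```

Call:
jog_arm --increments '[{"dx": 0.008, "dy": 0.065, "dz": 0, "ax": 0, "ay": 0, "az": 0, "gripper": -1}, {"dx": 0.024, "dy": 0.128, "dz": 0, "ax": 0, "ay": 0, "az": 0, "gripper": -1}, {"dx": 0.048, "dy": 0.189, "dz": 0, "ax": 0, "ay": 0, "az": 0, "gripper": -1}, {"dx": 0.08, "dy": 0.246, "dz": 0, "ax": 0, "ay": 0, "az": 0, "gripper": -1}, {"dx": 0.119, "dy": 0.298, "dz": -0.01, "ax": 0, "ay": 0, "az": 0, "gripper": -1}, {"dx": 0.165, "dy": 0.345, "dz": -0.01, "ax": 0, "ay": 0, "az": 0, "gripper": -1}, {"dx": 0.216, "dy": 0.386, "dz": -0.02, "ax": 0, "ay": 0, "az": 0, "gripper": -1}, {"dx": 0.272, "dy": 0.419, "dz": -0.02, "ax": 0, "ay": 0, "az": 0, "gripper": -1}]'

```text
time: 10.4
eef_pos: [0.5599, -0.019, 0.1721]
tcp_rot: [0.941, 0.338, -0.001, -0.0]
contact_force: [-3.3, -3.5, -0.1]
opening: 0.001
finger_force: 1.8
```

Call:
jog_arm --increments '[{"dx": 0.06, "dy": 0.026, "dz": 0, "ax": 0, "ay": 0, "az": 0, "gripper": -1}, {"dx": 0.123, "dy": 0.044, "dz": 0, "ax": 0, "ay": 0, "az": 0, "gripper": -1}, {"dx": 0.188, "dy": 0.053, "dz": -0.02, "ax": 0, "ay": 0, "az": 0, "gripper": -1}, {"dx": 0.253, "dy": 0.054, "dz": -0.02, "ax": 0, "ay": 0, "az": 0, "gripper": -1}]'

```text
time: 10.8
eef_pos: [0.5905, -0.0124, 0.1696]
tcp_rot: [0.941, 0.338, -0.001, -0.001]
contact_force: [-4.2, -1.5, -0.6]
opening: -0.001
finger_force: 1.8
```

Call:
jog_arm --increments '[{"dx": 0.065, "dy": -0.008, "dz": 0, "ax": 0, "ay": 0, "az": 0, "gripper": -1}, {"dx": 0.128, "dy": -0.024, "dz": 0, "ax": 0, "ay": 0, "az": 0, "gripper": -1}, {"dx": 0.189, "dy": -0.048, "dz": -0.02, "ax": 0, "ay": 0, "az": 0, "gripper": -1}, {"dx": 0.246, "dy": -0.08, "dz": -0.02, "ax": 0, "ay": 0, "az": 0, "gripper": -1}, {"dx": 0.298, "dy": -0.119, "dz": -0.02, "ax": 0, "ay": 0, "az": 0, "gripper": -1}, {"dx": 0.345, "dy": -0.165, "dz": -0.02, "ax": 0, "ay": 0, "az": 0, "gripper": -1}, {"dx": 0.386, "dy": -0.216, "dz": -0.03, "ax": 0, "ay": 0, "az": 0, "gripper": -1}, {"dx": 0.419, "dy": -0.272, "dz": -0.03, "ax": 0, "ay": 0, "az": 0, "gripper": -1}]'

```text
time: 11.6
eef_pos: [0.6412, -0.0458, 0.1665]
tcp_rot: [0.941, 0.338, 0.0, -0.0]
contact_force: [-2.7, 3.7, -1.2]
opening: -0.003
finger_force: 1.8
```

Run:
```python
from h import *
print(get_state()['eef_pos'])
snap('top','t4');a=cv2.imread('pics/t4.png')[140:330,205:395];snap('scene','s4');b=cv2.imread('pics/s4.png')[150:340,210:420]
cv2.imwrite('pics/m4.png',np.hstack([cv2.resize(a,(400,400)),cv2.resize(b,(400,400))]))
```

```text
[ 0.64117799 -0.045781    0.1664629 ]
```

View pics/m4.png

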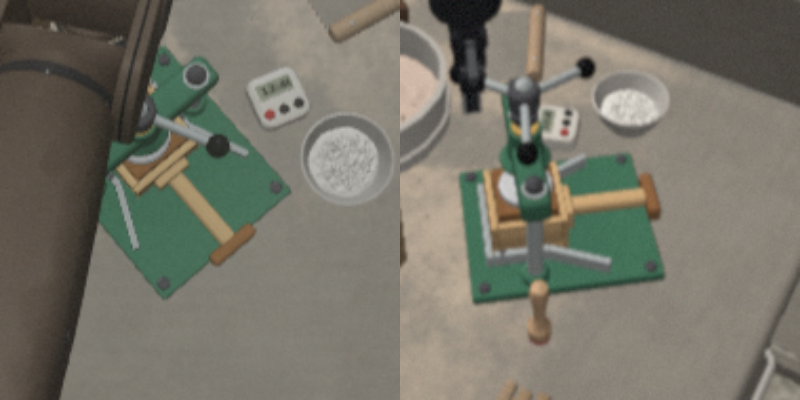

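The wheel has turned about 130° (tail of a spoke at left-panel (218,146)), the box is untouched. Continuing.

Call:
jog_arm --increments '[{"dx": 0.026, "dy": -0.06, "dz": 0, "ax": 0, "ay": 0, "az": 0, "gripper": -1}, {"dx": 0.044, "dy": -0.123, "dz": 0, "ax": 0, "ay": 0, "az": 0, "gripper": -1}, {"dx": 0.053, "dy": -0.188, "dz": -0.02, "ax": 0, "ay": 0, "az": 0, "gripper": -1}, {"dx": 0.054, "dy": -0.253, "dz": -0.02, "ax": 0, "ay": 0, "az": 0, "gripper": -1}]'

```text
time: 12.1
eef_pos: [0.6475, -0.0765, 0.1644]
tcp_rot: [0.941, 0.338, 0.001, 0.0]
contact_force: [-0.5, 4.5, -1.3]
opening: 0.001
finger_force: 1.9
```

Call:
jog_arm --increments '[{"dx": -0.005, "dy": -0.043, "dz": 0, "ax": 0, "ay": 0, "az": 0, "gripper": -1}, {"dx": -0.013, "dy": -0.087, "dz": 0, "ax": 0, "ay": 0, "az": 0, "gripper": -1}, {"dx": -0.024, "dy": -0.128, "dz": 0, "ax": 0, "ay": 0, "az": 0, "gripper": -1}]'

```text
time: 12.4
eef_pos: [0.6443, -0.0916, 0.1641]
tcp_rot: [0.941, 0.338, 0.0, -0.0]
contact_force: [0.9, 3.2, -0.3]
opening: 0.004
finger_force: 1.9
```

Call:
jog_arm --increments '[{"dx": -0.015, "dy": -0.041, "dz": 0, "ax": 0, "ay": 0, "az": 0, "gripper": -1}, {"dx": -0.034, "dy": -0.08, "dz": -0.01, "ax": 0, "ay": 0, "az": 0, "gripper": -1}]'

```text
time: 12.6
eef_pos: [0.6404, -0.1013, 0.1635]
tcp_rot: [0.941, 0.338, 0.001, 0.0]
contact_force: [0.9, 3.9, 0.8]
opening: 0.001
finger_force: 1.8
```

Call:
jog_arm --increments '[{"dx": -0.022, "dy": -0.038, "dz": 0, "ax": 0, "ay": 0, "az": 0, "gripper": -1}, {"dx": -0.022, "dy": -0.038, "dz": 0, "ax": 0, "ay": 0, "az": 0, "gripper": -1}]'

```text
time: 12.8
eef_pos: [0.6374, -0.1066, 0.1633]
tcp_rot: [0.941, 0.338, -0.0, 0.001]
contact_force: [1.1, 0.6, -0.6]
opening: -0.001
finger_force: 0.6
```

Call:
jog_arm --increments '[{"dx": -0.025, "dy": -0.034, "dz": 0, "ax": 0, "ay": 0, "az": 0, "gripper": -1}, {"dx": -0.053, "dy": -0.066, "dz": 0, "ax": 0, "ay": 0, "az": 0, "gripper": -1}]'

```text
time: 13.0
eef_pos: [0.6314, -0.1132, 0.1631]
tcp_rot: [0.941, 0.338, 0.001, -0.0]
contact_force: [2.7, 4.4, -0.7]
opening: 0.002
finger_force: 2.2
```

Run:
```python
from h import *
s=get_state();print(s['eef_pos'],s['contact_force'])
snap('top','t5');snap('scene','s5')
a=np.array([.5875,-.071])
W=[]
for v in range(150,240):
  for u in range(215,345):
    w=world('t5',[(u,v)],r=0)[0]; r=np.hypot(*(w[:2]-a))
    if .188<w[2]<.225 and r<.1: W.append((u,v,*w,r,np.degrees(np.arctan2(w[1]+.071,w[0]-.5875))))
W=np.array(W);b=W[(W[:,5]>.073)]
for lo in range(-180,180,30):
  m=b[(b[:,6]>=lo)&(b[:,6]<lo+30)]
  if len(m)>3: print(lo,len(m),'maxz',m[:,4].max().round(4),np.percentile(m[:,4],90).round(4),'ang',np.median(m[:,6]).round(1))
for P in [(310,210)]: pass
```

```text
[ 0.6314149  -0.11320206  0.1630811 ] [ 2.73877949  4.37736569 -0.74863307]
30 7 maxz 0.1965 0.1959 ang 58.8
60 14 maxz 0.1976 0.1964 ang 63.5
  return _methods._mean(a, axis=axis, dtype=dtype,
  ret = ret.dtype.type(ret / rcount)
```

Call:
jog_arm --increments '[{"dx": -0.019, "dy": -0.018, "dz": 0, "ax": 0, "ay": 0, "az": 0, "gripper": -1}, {"dx": -0.038, "dy": -0.035, "dz": 0, "ax": 0, "ay": 0, "az": 0, "gripper": -1}, {"dx": -0.038, "dy": -0.035, "dz": 0, "ax": 0, "ay": 0, "az": 0, "gripper": -1}]'

```text
time: 13.4
eef_pos: [0.6266, -0.1178, 0.1632]
tcp_rot: [0.941, 0.338, 0.0, 0.0]
contact_force: [2.2, 3.2, -1.4]
opening: 0.005
finger_force: 1.6
```

Call:
jog_arm --increments '[{"dx": -0.02, "dy": -0.016, "dz": 0, "ax": 0, "ay": 0, "az": 0, "gripper": -1}, {"dx": -0.04, "dy": -0.031, "dz": 0, "ax": 0, "ay": 0, "az": 0, "gripper": -1}, {"dx": -0.04, "dy": -0.031, "dz": 0, "ax": 0, "ay": 0, "az": 0, "gripper": -1}]'

```text
time: 13.7
eef_pos: [0.6219, -0.1216, 0.1633]
tcp_rot: [0.941, 0.338, 0.0, 0.0]
contact_force: [1.7, 2.5, -1.2]
opening: -0.002
finger_force: 1.6
```

Call:
jog_arm --increments '[{"dx": -0.028, "dy": -0.018, "dz": 0, "ax": 0, "ay": 0, "az": 0, "gripper": -1}, {"dx": -0.057, "dy": -0.033, "dz": 0, "ax": 0, "ay": 0, "az": 0, "gripper": -1}]'

```text
time: 13.9
eef_pos: [0.6155, -0.1252, 0.1632]
tcp_rot: [0.941, 0.338, 0.001, 0.0]
contact_force: [4.2, 3.2, -1.2]
opening: -0.001
finger_force: 2.4
```

Call:
jog_arm --increments '[{"dx": -0.03, "dy": -0.013, "dz": 0, "ax": 0, "ay": 0, "az": 0, "gripper": -1}, {"dx": -0.06, "dy": -0.023, "dz": 0, "ax": 0, "ay": 0, "az": 0, "gripper": -1}]'

```text
time: 14.1
eef_pos: [0.613, -0.1264, 0.1638]
tcp_rot: [0.941, 0.337, 0.009, 0.001]
contact_force: [24.8, 10.8, -9.9]
opening: -0.001
finger_force: 12.7
```

Hard stop reached (27 N, no more motion). Back off counter-clockwise, lift straight up, move off.

Call:
jog_arm --increments '[{"dx": 0.005, "dy": 0.002, "dz": 0, "ax": 0, "ay": 0, "az": 0, "gripper": -1}, {"dx": 0.08, "dy": 0.04, "dz": 0, "ax": 0, "ay": 0, "az": 0, "gripper": -1}, {"dx": 0.2, "dy": 0.1, "dz": 0, "ax": 0, "ay": 0, "az": 0, "gripper": -1}, {"dx": 0.2, "dy": 0.1, "dz": 0, "ax": 0, "ay": 0, "az": 0, "gripper": -1}, {"dx": 0.2, "dy": 0.1, "dz": 0.3, "ax": 0, "ay": 0, "az": 0, "gripper": -1}, {"dx": 0.2, "dy": 0.1, "dz": 0.7, "ax": 0, "ay": 0, "az": 0, "gripper": -1}, {"dx": 0.2, "dy": 0.1, "dz": 1, "ax": 0, "ay": 0, "az": 0, "gripper": -1}, {"dx": 0.2, "dy": 0.1, "dz": 1, "ax": 0, "ay": 0, "az": 0, "gripper": -1}]'

```text
time: 14.9
eef_pos: [0.6337, -0.1181, 0.2917]
tcp_rot: [0.941, 0.338, 0.004, 0.005]
contact_force: [0.4, 0.0, 0.3]
opening: 0.003
finger_force: 0.0
```

Call:
jog_arm --increments '[{"dx": -0.1, "dy": -0.3, "dz": 0.2, "ax": 0, "ay": 0, "az": 0, "gripper": -1}, {"dx": -0.4, "dy": -0.6, "dz": 0.2, "ax": 0, "ay": 0, "az": 0, "gripper": -1}, {"dx": -0.7, "dy": -0.8, "dz": 0.2, "ax": 0, "ay": 0, "az": 0, "gripper": -1}, {"dx": -1, "dy": -1, "dz": 0.2, "ax": 0, "ay": 0, "az": 0, "gripper": -1}, {"dx": -1, "dy": -1, "dz": 0.2, "ax": 0, "ay": 0, "az": 0, "gripper": -1}]'

```text
time: 15.4
eef_pos: [0.5074, -0.239, 0.3063]
tcp_rot: [0.942, 0.336, -0.002, -0.0]
contact_force: [-0.4, 0.1, 0.0]
opening: -0.004
finger_force: 0.0
```

Call:
jog_arm --increments '[{"dx": -0.3, "dy": -0.3, "dz": 0, "ax": 0, "ay": 0, "az": 0, "gripper": -1}, {"dx": -0.5, "dy": -0.6, "dz": 0, "ax": 0, "ay": 0, "az": 0, "gripper": -1}, {"dx": -0.8, "dy": -0.9, "dz": 0, "ax": 0, "ay": 0, "az": 0, "gripper": -1}, {"dx": -0.8, "dy": -1, "dz": 0, "ax": 0, "ay": 0, "az": 0, "gripper": -1}, {"dx": -0.8, "dy": -1, "dz": 0, "ax": 0, "ay": 0, "az": 0, "gripper": -1}]'

```text
time: 15.9
eef_pos: [0.4146, -0.3575, 0.3064]
tcp_rot: [0.942, 0.337, -0.001, -0.0]
contact_force: [0.7, 0.1, -0.2]
opening: -0.002
finger_force: 0.0
```

Run:
```python
from h import *
s=get_state();print(s['eef_pos'],s['contact_force'])
snap('top','t6');a=cv2.imread('pics/t6.png')[140:330,205:395];snap('scene','s6');b=cv2.imread('pics/s6.png')[170:290,240:360]
cv2.imwrite('pics/m6.png',np.hstack([cv2.resize(a,(400,400)),cv2.resize(b,(400,400),interpolation=cv2.INTER_CUBIC)]))
```

```text
[ 0.41464549 -0.35746491  0.30643244] [ 0.69510932  0.10160248 -0.19903022]
```

View pics/m6.png

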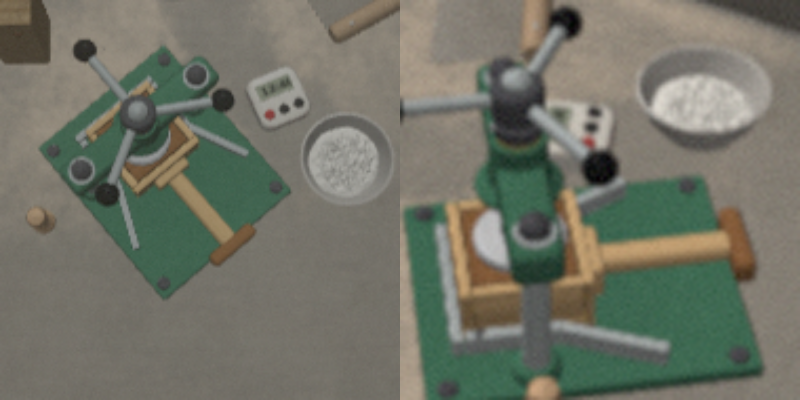

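Left: knobs at (85,50), (222,99), (107,193); box at the stop. Right: the plate sits in the lid. I'll check the numbers.

Run:
```python
from h import *
P=[(205+a*.475,140+b*.475) for a,b in((85,50),(222,99),(107,193))]
B=world('t6',P,r=1);print(B.round(4)); b=world('t6',P,z=.1925);a=b[:,:2].mean(0)
print(a,[np.degrees(np.arctan2(*(p[:2]-a)[::-1])).round(1) for p in b])
c=lambda u,v:(240+(u-400)*.3,170+v*.3)
for n,q in dict(lid1=(475,275),lid2=(490,278),lid3=(465,225),rim=(455,230),rim2=(500,293),plate=(490,240)).items(): print(n,world('s6',[c(*q)],r=1)[0].round(4))
w=world('s6',[c(740,225)])[0];e=np.array([.7716,.636]);print('tbar',w,(w[:2]-[.5875,-.071])@e)
for p in [(205+a*.475,140+b*.475) for a,b in((37,217),(278,100),(346,158))]: print(world('t6',[p])[0].round(3),world('t0',[p])[0].round(3))
```

```text
[[ 0.6501 -0.0203  0.1949]
 [ 0.5997 -0.1503  0.194 ]
 [ 0.5119 -0.0407  0.1957]]
[ 0.58771877 -0.0703347 ] [np.float64(38.5), np.float64(-81.2), np.float64(158.4)]
lid1 [ 0.5976 -0.0297  0.0557]
lid2 [ 0.5863 -0.0306  0.0581]
lid3 [ 0.6285 -0.0655  0.0562]
rim [ 0.6303 -0.0559  0.0587]
rim2 [ 0.5749 -0.0247  0.0553]
plate [ 0.5995 -0.0521  0.0682]
tbar [ 0.47302363 -0.1770465   0.03876962] -0.1557755403437018
[0.502 0.041 0.074] [0.502 0.041 0.074]
[ 0.635 -0.226  0.018] [ 0.635 -0.225  0.019]
[ 0.567 -0.298  0.023] [ 0.566 -0.298  0.024]
```

```bash
python3 -c "
from plant import job
print(job.sign_off())"
```

```text
the job is handed in; nothing more can be done
None
```

The job is handed in: the box is home against the back stop, the wheel is on its depth stop with the lid level with the rim, and the hand is clear. The stamp, timer and bowl have not moved; the sign-off call returned no verdict.

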